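# Draw the core pin of a mould insert for greasing and hold it

## Task

The core pin in the tilted mould insert must be drawn partway so that a colleague can grease it. First slide the fork keeper that locks it out sideways from its rails and lay it flat on the bench, off the cradle; then draw the pin straight along its slanting bore, without forcing it, by about 43 mm, so that its turned groove stands clear above the rails while its foot stays well inside the bore, and finish with the gripper still holding it there. Leave the nippers, the spray tin and the carton where they are.

Things in the scene. Friction and masses are not known exactly. Their poses are not given: they have to be found in the camera images.
- cradle: grey bench cradle, bolted down: base 140 x 130 x 12 mm, two cheeks, between them a steel mould insert 76 x 84 x 76 mm with its bored face up, leaning 20 degrees to the cradle's -x (robot side). Origin: centre of the base's underside, z up. On the face two rails 48 mm long run along y (level), tops 11 mm above it, lips over the fork. Bench empty for 10 cm to the right (-y) of the base: put the fork there.
- pin_seat (a point): where the core pin's collar rests: on the bore's axis, 6.5 mm below the insert's face. z points out along the bore (20 degrees off vertical, towards the cradle's -x), y is the cradle's y. The bore below it is 19.2 mm wide and 69 mm deep.
- core_pin: loose steel pin, 0.2 to 0.35 kg. Origin: centre of its collar's underside, z out along the pin; at the start it is at pin_seat. Below: shank 18 mm thick, 66 mm long, groove 16 to 20 mm below the origin. Collar 29 mm wide, 6 mm thick, stopped by the fork. Lift = its z in pin_seat's frame: groove clear of the rails from 37 mm, still well guided up to 50 mm. It drops back when let go.
- pin_head (a point): middle of the pin's ringed round grip head, 41 mm above the pin's origin on its axis; head 22 mm thick, 34 mm tall (24 to 58 mm above the origin); below it a neck 14 mm thick
- fork_keeper: loose dark fork plate 50 (x) x 82 (y) x 5 mm, 0.12 kg, flat on the insert's face, about 1.5 mm play under the rails' lips. Origin: on its underside, in the slot, near the bore's axis; z square to the plate. Slot 19 mm wide round the pin's neck, open to +y; prong tips at y = +19 mm, closed end at y = -63 mm. Free of the rails once slid 45 mm along its own -y (cradle's right side).
- fork_lug (a point): grip point in the fork's upright lug: 30 mm above the plate's underside, at y = -50 mm of the fork. Lug 12 mm thick (x: pinch it so), 24 mm long (y), its top 41 mm above the underside
- nippers: side cutters with red handles, 56 x 129 x 13 mm, lying between cradle and robot; origin under the middle
- release_tin: orange and white spray tin, 66 mm wide, 231 mm tall, standing behind the cradle; origin under the middle
- blade_carton: upright blue and yellow carton, 59 x 61 x 170 mm, at the back left; origin under the middle
Not all that is in view belongs to the job. Of the things shaped like the core_pin, the steel one is meant.

How it is judged:
By the outcome, as a careful person would: the job done as asked, in the order asked, and still so for the second after the job is handed in, while the arm keeps its last pose, push and grip.
It also fails if it takes over 48 s, if anything falls off the work surface, if the arm or the gripper's body presses on something with over 40 N, if the wrist force passes 120 N, or if a joint passes its speed limit or range.

## Robot

A 6-joint arm with a two-finger parallel gripper is mounted at the origin on a cart in front of the work surface, level with it; the furniture and walls round the work are solid. World frame = base frame: x ahead of the robot, y to its left, z up, the work surface at z = 0. Lengths are in m, angles in rad, forces in N, time in s.
With the tool pointing down it reaches from about 0.35 to 0.775 m from the base axis. Payload 5.5 kg.
Tool frame: the origin (TCP) lies at the very end of the fingers, on their centre line; the grasp point (between the pads) lies r.pinch_z behind it (r.pinch_z is the distance from the TCP to the grasp point, in m); z points along the fingers, y is the line along which they close (so a half turn about z gives the same grasp; the last joint's range is limited). The gripper opens to 85 mm and grips with 20 to 120 N. Pads are 22 mm wide; open, the fingers measure 114 mm over their backs; the gripper's body (76 mm by 85 mm) begins 54 mm behind the grasp point. The pads swing forward as they close: fully open they stand 13 mm farther back than shut.
Start: joints at [1.085, 0.313, 0.046, 1.304, 0, 1.431], TCP at [0.195, 0.541, 0.231] pointing down, gripper open.
Joint ranges: [-2.76, 2.76], [-0.86, 1.69], [-1.03, 1.26], [-2.2, 2.34], [-1.47, 1.5], [-3.14, 3.14]. Speed limits (rad/s): [2.57, 2.57, 3.14, 3.14, 3.14, 3.14].

## Interface

Orientations are given as a unit quaternion [w, x, y, z].
In Python, from cell import r gives the robot as it stands.
- The arm moves only by the shell command python3 -m inch 'ROWS' [OPENING] [FORCE]. ROWS is JSON, a list of rows, each an object with "slide": the shift along the world's x, y, z in units of 2 cm (1.0 is 2 cm), a list of three; "yaw": the turn about the world's z in units of 8 degrees (1.0 is 8 degrees). In form: [{"slide": [x, y, z], "yaw": yaw}, ...]. A call has 1 to 10 rows; each row shifts and turns the commanded pose from where the row before left it; what a row does not reach is not made up. A row lasts 1/8 s, in which the tool goes at most 62.5 mm and 10.7 degrees, less where a joint would pass 70% of its speed; a pose out of reach is approached as far as the arm can. A call with a number of a shift or a turn outside -1 to 1 is refused whole. A call with a gripper value outside its range is refused whole. OPENING is the closure, from 0 (fully open) to 1 (shut), set as the call begins (- or left out, the last holds). The fingers move at their own pace and stop on an object; FORCE is the grip in N (left out, the last holds). Time passes only in rows, so rows that do not move let the fingers close. It gives the time, the measured TCP pose, the force, the opening and the grip force at its end, in the units of the state.
- r.observe(): the state, without advancing time (a new reading comes with each control period).
- r.camera(name): name is "side" or "top" or "wrist"; returns the picture (384x512x3 uint8, blue, green, red); there is no depth.
- r.camera_params(name): a dict with "K" (3x3 intrinsics, pixels), "cam_to_world" (4x4, takes a point from camera to world coordinates); the wrist camera has in their place "T_tool_cam" (4x4, takes a point from camera to tool coordinates, whose origin is the TCP and whose axes are the flange's). Camera axes: x right, y down, z forward; pixel columns grow to the right and rows downward; lengths in m; the calibration is good to about 2 mm. A picture is of the moment at which its call begins: read the wrist's pose just before it. camera_params takes no time and is no camera call.
- r.close_job(): hands the job in; it is judged then, once.
Trained networks look in the newest picture that a camera, given by its name, has taken for a name from the list of things; names that differ only in an ending like _2 or _b are one class to them, and where a whole thing is asked for, a point or a joint stands for the part that bears it (a point fixed in the world has none). Each returns a list of dicts, best first, with "p" (0 to 1); they miss things now and then, are a little off and sometimes report something else, mostly with a low value. They report only what shows in the picture. A call takes as long as a camera call. They do not tell look-alikes from the thing itself.
- r.search_frame(query, camera): "bbox" ([centre column, centre row, width, height] in pixels, round what is visible of it).
- r.silhouettes(query, camera): "region" (384x512 bool, what is visible of it) and "bbox" ([centre column, centre row, width, height] in pixels, round what is visible of it).
The state is a dict: "time": time; "qpos": joint angles; "joint_velocities": joint speeds; "tau": joint torques, N m; "position": TCP position; "ee_rot": TCP orientation; "contact_force": force on the tool from outside, world axes, zero at the start; "wrist_torque": the same for the moment, N m; "opening": finger opening in m; "finger_force": force on a finger pad.
Only numpy, scipy, OpenCV 4.12 (cv2) and the standard library are available. Lean on these libraries where they do the work, as an engineer would, in place of code of your own. Each camera call takes 0.05 s, during which the arm holds its last target. There are 200 camera calls.

## Working session

There is one attempt and no reset: what is moved stays moved. The work goes in short steps, Python scripts to look and compute and a shell command to move; the robot and the scene stay as the last step left them, time stands still between calls to the robot, and variables do not carry over. Pictures are saved under pics/ and viewed, at most 10 in all, crops included, and the job is handed in when it is done.

```bash
ls; mkdir -p pics
python3 - <<'E'
from cell import r
import cv2,numpy as np
np.set_printoptions(precision=4,suppress=True)
s=r.observe();print(s['time'],s['position'],s['ee_rot'],s['opening'],r.pinch_z)
for c in('side','top'):
    cv2.imwrite(f'pics/{c}0.png',r.camera(c));p=r.camera_params(c);print(c,p['K'],p['cam_to_world'])
    for q in('cradle','core_pin','pin_head','fork_keeper','fork_lug'):
        print(q,[(round(d['p'],2),np.round(d['bbox'])) for d in r.search_frame(q,c)][:4])
print(r.camera_params('wrist'))
E
```

```text
pics
0.0 [0.1947 0.5405 0.2304] [-0.0003  0.172   0.9851 -0.0009] 0.08557070151426774 0.0187
side [[487.6226   0.     255.7228]
 [  0.     487.6226 187.883 ]
 [  0.       0.       1.    ]] [[-0.9859 -0.1116  0.1251  0.4024]
 [-0.1675  0.6339 -0.7551  0.7156]
 [ 0.005  -0.7653 -0.6436  0.7952]
 [ 0.      0.      0.      1.    ]]
cradle [(0.81, array([251., 186.,  70.,  72.]))]
core_pin [(0.69, array([260., 162.,  16.,  18.])), (0.66, array([325., 170.,  26.,  30.])), (0.57, array([250., 186.,  76.,  74.]))]
pin_head [(0.85, array([325., 168.,  32.,  31.])), (0.75, array([261., 160.,  13.,  26.]))]
fork_keeper [(0.85, array([264., 159.,  26.,  31.]))]
fork_lug [(0.68, array([263., 160.,  32.,  34.]))]
top [[404.8622   0.     251.5314]
 [  0.     404.8622 193.9224]
 [  0.       0.       1.    ]] [[-0.0071 -0.9748  0.2228  0.3293]
 [-1.      0.008   0.0031 -0.1008]
 [-0.0048 -0.2228 -0.9749  1.    ]
 [ 0.      0.      0.      1.    ]]
cradle [(0.66, array([286., 192.,  68.,  69.]))]
core_pin [(0.95, array([340., 260.,  45.,  32.])), (0.57, array([285., 189.,  18.,  10.]))]
pin_head [(0.85, array([342., 260.,  41.,  36.]))]
fork_keeper [(0.8, array([296., 193.,  38.,  28.])), (0.31, array([275., 120.,  35.,  68.]))]
fork_lug [(0.87, array([294., 192.,  35.,  27.]))]
{'K': array([[342.8954,   0.    , 257.2368],
       [  0.    , 342.8954, 189.8685],
       [  0.    ,   0.    ,   1.    ]]), 'T_tool_cam': array([[ 0.0002, -0.9539, -0.3   ,  0.0778],
       [ 1.    ,  0.0004, -0.0007, -0.001 ],
       [ 0.0008, -0.3   ,  0.9539, -0.142 ],
       [ 0.    ,  0.    ,  0.    ,  1.    ]])}
```

Run:
```python
import cv2,numpy as np
a=cv2.imread('pics/side0.png');b=cv2.imread('pics/top0.png')
cv2.imwrite('pics/side1.png',cv2.resize(a[110:260,170:370],None,fx=4,fy=4,interpolation=2))
cv2.imwrite('pics/top1.png',cv2.resize(b[80:300,190:400],(572,600),interpolation=2))
cv2.imwrite('pics/both.png',np.hstack([cv2.resize(x,(400,300)) for x in (a,b)]))
```

```text
(no output)
```

View pics/side1.png

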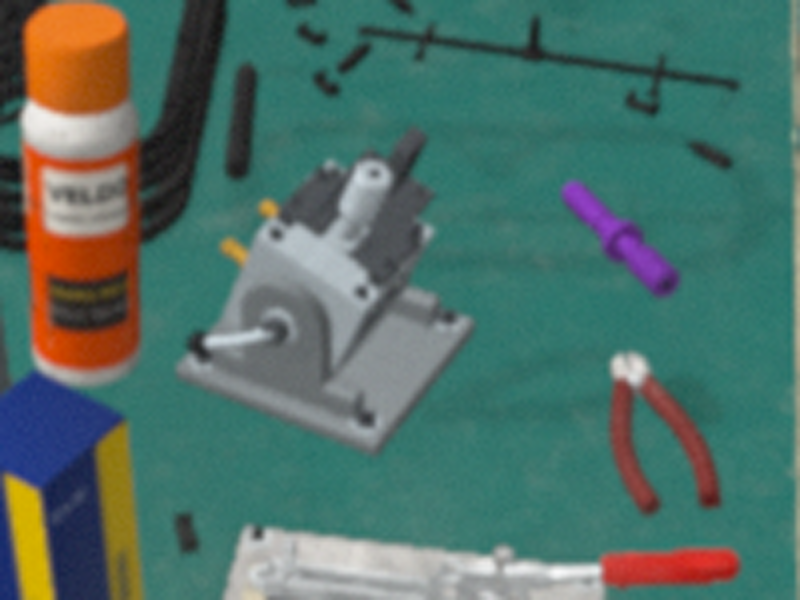

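View pics/top1.png

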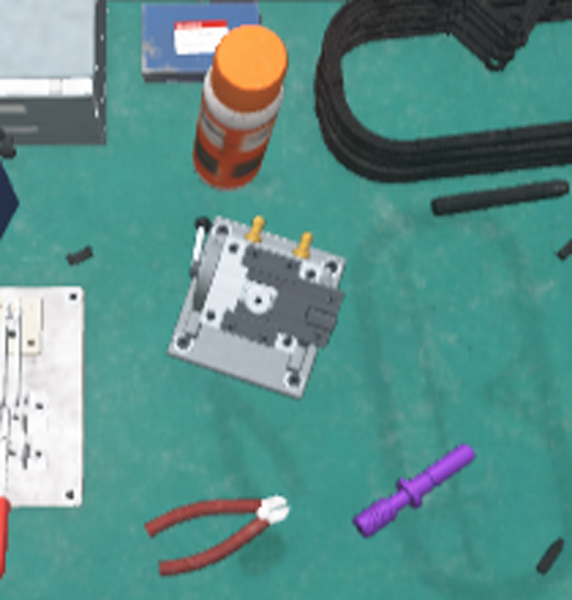

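View pics/both.png

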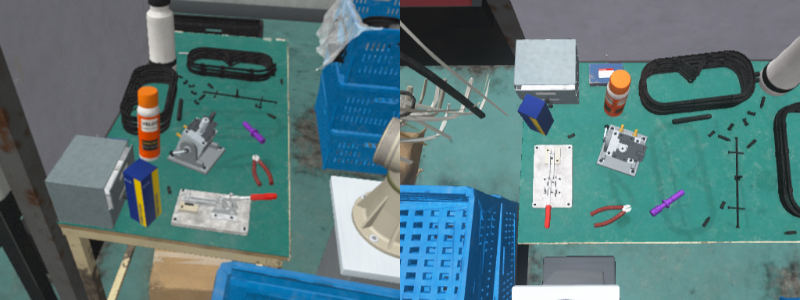

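Side view: cradle with the grey pin head at crop (375,172), dark lug at (412,133) and the purple decoy pin on the bench. Top view: cradle yawed about −18°, pin top at (259,299), lug at (320,318).

```bash
cat > fit.py <<'E'
import numpy as np
from scipy.optimize import least_squares
from scipy.spatial.transform import Rotation as R
from cell import r
def proj(p,T,K):
    c=np.linalg.inv(T)@np.r_[p,1];return (K@(c[:3]/c[2]))[:2]
def frame(q):
    # q: x,y,yaw, seat dx,dz -> cradle rot, seat pos, seat rot
    Rc=R.from_euler('z',q[2]).as_matrix();Rs=Rc@R.from_euler('y',-20,degrees=True).as_matrix()
    c=np.r_[q[0],q[1],0];return c,Rc,c+Rc@np.r_[q[3],0,q[4]],Rs
def pt(q,kind,v):
    c,Rc,s,Rs=frame(q)
    return c+Rc@np.array(v) if kind=='c' else s+Rs@np.array(v)
E
python3 - <<'E'
from fit import *
np.set_printoptions(precision=4,suppress=True)
S=lambda x,y:(170+x/4,110+y/4); T=lambda x,y:(190+x/2.724,80+y/2.727)
ob=[('top','c',(-.07,.065,.012),T(168,352)),('top','c',(-.07,-.065,.012),T(302,397)),('top','c',(.07,-.065,.012),T(345,262)),('top','c',(.07,.065,.012),T(217,217)),
('side','c',(-.07,.065,.012),S(376,446)),('side','c',(-.07,-.065,.012),S(473,321)),('side','c',(.07,.065,.012),S(180,368)),
('top','s',(0,0,.058),T(259,299)),('side','s',(0,0,.058),S(374,172)),
('top','s',(0,-.05,.041+.0065),T(320,312)),('side','s',(0,-.05,.041+.0065),S(412,135))]
P={n:r.camera_params(n) for n in('top','side')}
f=lambda q:np.concatenate([proj(pt(q,k,v),P[n]['cam_to_world'],P[n]['K'])-np.array(o) for n,k,v,o in ob])
b=None
s=least_squares(f,[.35,-.15,-.3,0,.09],loss='soft_l1')
print(s.x,np.degrees(s.x[2]));print(f(s.x).reshape(-1,2))
c,Rc,ss,Rs=frame(s.x);print('seat',ss,'axis',Rs[:,2],'y',Rs[:,1])
print('head',pt(s.x,'s',(0,0,.041)),'lug',pt(s.x,'s',(0,-.05,.0365)))
print([proj(pt(s.x,'s',(0,-.05,.0475)),P[n]['cam_to_world'],P[n]['K']) for n in P])
E
```

```text
[ 0.5591 -0.1797 -0.3449 -0.0081  0.0938] -19.75897966069696
[[-1.1219  0.5329]
 [-0.3898  1.2331]
 [ 0.7736 -1.149 ]
 [-0.9174 -0.8527]
 [ 0.6542 -2.1086]
 [ 1.3383 -2.2166]
 [-1.04   -2.4366]
 [-0.1645  0.003 ]
 [-0.4257 -0.9951]
 [-0.5781  2.15  ]
 [-1.071   0.3545]]
seat [ 0.5515 -0.177   0.0938] axis [-0.3219  0.1156  0.9397] y [0.3381 0.9411 0.    ]
head [ 0.5383 -0.1723  0.1323] lug [ 0.5229 -0.2199  0.1281]
[array([306.8962, 196.5614]), array([271.929 , 144.1045])]
```

```bash
R='x'; python3 -m inch '[{"slide":[0.4,-1,0.5],"yaw":0},{"slide":[0.4,-1,0.5],"yaw":0},{"slide":[0.4,-1,0],"yaw":0},{"slide":[0.4,-1,0],"yaw":0},{"slide":[0.4,-1,0],"yaw":0},{"slide":[0.4,-1,0],"yaw":0},{"slide":[0.4,-1,0],"yaw":0},{"slide":[0.4,-1,0],"yaw":0},{"slide":[0.4,-1,0],"yaw":0},{"slide":[0.4,-1,0],"yaw":0}]' 0 30
python3 -m inch '[{"slide":[0.4,-1,0],"yaw":0},{"slide":[0.4,-1,0],"yaw":0},{"slide":[0.4,-1,0],"yaw":0},{"slide":[0.4,-1,0],"yaw":0},{"slide":[0.4,-1,0],"yaw":0},{"slide":[0.4,-1,0],"yaw":0},{"slide":[0.4,-1,0],"yaw":0},{"slide":[0.4,-1,0],"yaw":0},{"slide":[0.4,-1,0],"yaw":0},{"slide":[0.4,-1,0],"yaw":0}]'
```

```text
time: 1.85
position: [0.2752, 0.3394, 0.2514]
ee_rot: [0.0, 0.172, 0.985, 0.0]
contact_force: [-0.2, -0.0, 1.0]
opening: 0.0853
finger_force: 0.0
time: 3.1
position: [0.3547, 0.1396, 0.2514]
ee_rot: [0.0, 0.172, 0.985, 0.0]
contact_force: [0.3, -0.1, 0.5]
opening: 0.0854
finger_force: 0.0
```

```bash
python3 -m inch '[{"slide":[0.45,-1,0],"yaw":0},{"slide":[0.45,-1,0],"yaw":0},{"slide":[0.45,-1,0],"yaw":0},{"slide":[0.45,-1,0],"yaw":0},{"slide":[0.45,-1,0],"yaw":0},{"slide":[0.45,-1,0],"yaw":0},{"slide":[0.45,-1,0],"yaw":0},{"slide":[0.45,-1,0],"yaw":0},{"slide":[0.45,-1,0],"yaw":0},{"slide":[0.45,-1,0],"yaw":0}]' 0.5
python3 -m inch '[{"slide":[0.45,-1,0],"yaw":0},{"slide":[0.45,-1,0],"yaw":0},{"slide":[0.45,-1,0],"yaw":0},{"slide":[0.45,-1,0],"yaw":0},{"slide":[0.45,-1,0],"yaw":0},{"slide":[0.45,-1,0],"yaw":0},{"slide":[0.45,-1,0],"yaw":0},{"slide":[0,0,0],"yaw":0},{"slide":[0,0,0],"yaw":0}]'
python3 - <<'E'
from cell import r
import cv2,json
s=r.observe();im=r.camera('wrist')
json.dump([list(map(float,s['position'])),list(map(float,s['ee_rot']))],open('w1.json','w'))
cv2.imwrite('pics/w1.png',im);cv2.imwrite('pics/w1b.png',cv2.resize(im,(800,600),interpolation=2))
E
```

```text
time: 4.35
position: [0.4444, -0.0603, 0.2514]
ee_rot: [0.0, 0.172, 0.985, 0.0]
contact_force: [-0.3, 0.9, -0.2]
opening: 0.0429
finger_force: 0.0
time: 5.48
position: [0.5077, -0.1989, 0.2511]
ee_rot: [-0.0, 0.172, 0.985, 0.0]
contact_force: [0.4, 0.3, 0.3]
opening: 0.0425
finger_force: 0.0
```

View pics/w1b.png

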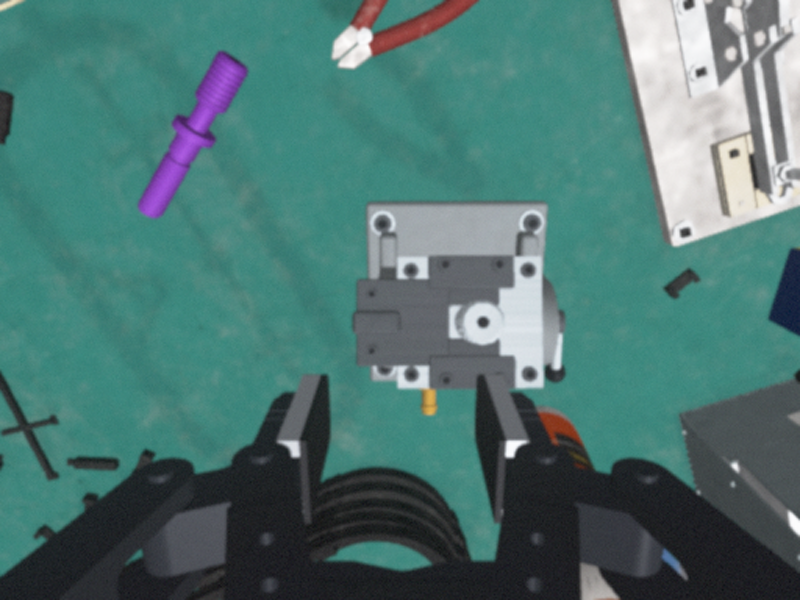

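Wrist view: pin head top at (483,322), lug top centre about (377,322), base front corners (368,203) and (547,203) of the 800x600 picture; the gripper is already square to the cradle. Refit with these.

```bash
cat > refit.py <<'E'
from fit import *
import json
np.set_printoptions(precision=4,suppress=True)
S=lambda x,y:(170+x/4,110+y/4); T=lambda x,y:(190+x/2.724,80+y/2.727); W=lambda x,y:(x*.64,y*.64)
P={n:(lambda d:(d['cam_to_world'],d['K']))(r.camera_params(n)) for n in('top','side')}
p,q=json.load(open('w1.json'));M=np.eye(4);M[:3,:3]=R.from_quat(np.roll(q,-1)).as_matrix();M[:3,3]=p
d=r.camera_params('wrist');P['w']=(M@d['T_tool_cam'],d['K'])
ob=[('top','c',(-.07,.065,.012),T(168,352)),('top','c',(-.07,-.065,.012),T(302,397)),('top','c',(.07,-.065,.012),T(345,262)),('top','c',(.07,.065,.012),T(217,217)),
('side','c',(-.07,.065,.012),S(376,446)),('side','c',(-.07,-.065,.012),S(473,321)),('side','c',(.07,.065,.012),S(180,368)),
('top','s',(0,0,.058),T(259,299)),('side','s',(0,0,.058),S(374,172)),('side','s',(0,-.05,.041-.0065),S(412,135)),
('w','c',(-.07,.065,.012),W(547,203)),('w','c',(-.07,-.065,.012),W(368,203)),('w','s',(0,0,.058),W(483,322)),
('w','s',(0,-.038,.041-.0065),W(400,322)),('w','s',(0,-.062,.041-.0065),W(355,322))]
ob[9]=('side','s',(0,-.05,.0345),S(412,135))
f=lambda q:np.concatenate([proj(pt(q,k,v),*P[n])-np.array(o) for n,k,v,o in ob])
E
python3 - <<'E'
from refit import *
for off in(.0065,-.0065):
    # plate underside on the face: face is +6.5 mm above seat
    ob[9]=ob[9][:2]+((0,-.05,.041+off),)+ob[9][3:]
    ob[13]=ob[13][:2]+((0,-.038,.041+off),)+ob[13][3:];ob[14]=ob[14][:2]+((0,-.062,.041+off),)+ob[14][3:]
    s=least_squares(f,[.56,-.18,-.34,0,.09],loss='soft_l1')
    print(s.x,s.cost);print(f(s.x).reshape(-1,2)[7:])
    if off>0:
        c,Rc,ss,Rs=frame(s.x);print('seat',ss,'axis',Rs[:,2],'y',Rs[:,1],'head',pt(s.x,'s',(0,0,.041)),'lug',pt(s.x,'s',(0,-.05,.0365)))
E
```

```text
[ 0.56   -0.1784 -0.3477 -0.011   0.0957] 13.164128275948572
[[-1.2058  0.6292]
 [ 0.2139 -0.9605]
 [-0.3726  0.3807]
 [ 0.7723 -0.0525]
 [-2.4    -0.3015]
 [-1.1531  0.1645]
 [ 1.5447  0.033 ]
 [-0.2503 -0.0297]]
seat [ 0.5497 -0.1746  0.0957] axis [-0.3215  0.1166  0.9397] y [0.3408 0.9401 0.    ] head [ 0.5365 -0.1699  0.1342] lug [ 0.5209 -0.2174  0.13  ]
[ 0.5598 -0.1788 -0.3493 -0.0131  0.1018] 16.59553614994774
[[-1.1143  0.9522]
 [ 1.1942 -3.0176]
 [-1.1838  2.1303]
 [ 0.4079  0.0355]
 [-2.7588 -0.3954]
 [-0.4483  0.3053]
 [ 0.9573  0.0575]
 [-0.124  -0.0468]]
```

```bash
python3 -m inch '[{"slide":[0.3,-0.5,-1],"yaw":0},{"slide":[0.25,-0.45,-1],"yaw":0},{"slide":[0,0,-1],"yaw":0},{"slide":[0,0,-1],"yaw":0},{"slide":[0,0,0],"yaw":0},{"slide":[0,0,0],"yaw":0}]' 0.58
python3 - <<'E'
from refit import *
import cv2
s=r.observe();im=r.camera('wrist')
json.dump([list(map(float,s['position'])),list(map(float,s['ee_rot']))],open('w2.json','w'))
cv2.imwrite('pics/w2.png',cv2.resize(im[120:384,106:406],None,fx=2.25,fy=2.25,interpolation=2))
x=least_squares(f,[.56,-.18,-.34,0,.09],loss='soft_l1').x
M[:3,:3]=R.from_quat(np.roll(s['ee_rot'],-1)).as_matrix();M[:3,3]=s['position']
for v in((0,0,.058),(0,-.038,.0475),(0,-.062,.0475)):
    u=proj(pt(x,'s',v),M@d['T_tool_cam'],d['K']);print(v,(u-[106,120])*2.25)
E
```

```text
time: 6.28
position: [0.5192, -0.2177, 0.1723]
ee_rot: [0.0, 0.172, 0.985, -0.0]
contact_force: [0.5, -0.4, 0.1]
opening: 0.0354
finger_force: 0.0
(0, 0, 0.058) [572.5741 244.1898]
(0, -0.038, 0.0475) [398.1397 240.4152]
(0, -0.062, 0.0475) [296.4259 239.9756]
```

View pics/w2.png

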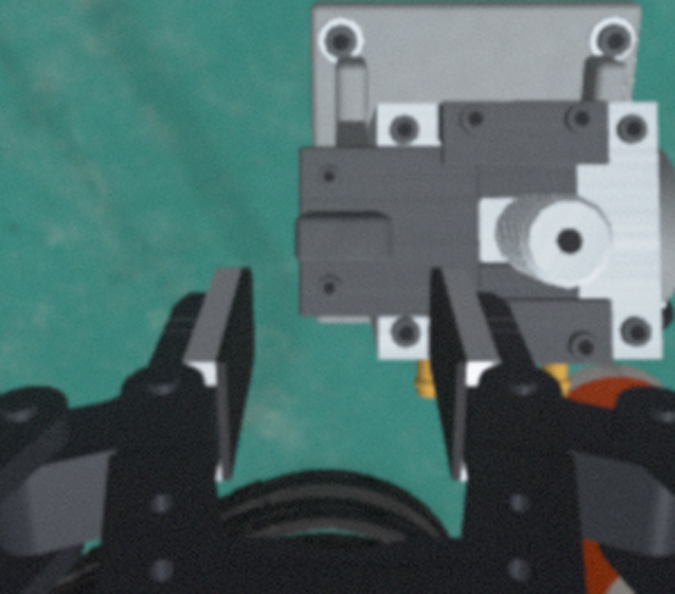

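The lug spans about (297–390, 215–258) and the pin top is at (569,240): within 1 mm of prediction; fingers straddle the lug. Descend.

```bash
python3 -m inch '[{"slide":[-0.05,-0.05,-1],"yaw":0},{"slide":[0,0,-0.7],"yaw":0},{"slide":[0,0,-0.6],"yaw":0},{"slide":[0,0,-0.5],"yaw":0},{"slide":[0,0,0],"yaw":0}]'
python3 -m inch '[{"slide":[0,0,0],"yaw":0},{"slide":[0,0,0],"yaw":0},{"slide":[0,0,0],"yaw":0},{"slide":[0,0,0],"yaw":0}]' 1 40
```

```text
time: 6.95
position: [0.5174, -0.2187, 0.1144]
ee_rot: [-0.001, 0.172, 0.985, 0.0]
contact_force: [0.0, -0.2, 0.0]
opening: 0.0358
finger_force: 0.0
time: 7.45
position: [0.5182, -0.2191, 0.1158]
ee_rot: [0.0, 0.172, 0.985, -0.0]
contact_force: [-0.3, 1.3, 3.6]
opening: 0.023
finger_force: 39.6
```

```bash
python3 -m inch '[{"slide":[-0.085,-0.235,0],"yaw":0},{"slide":[-0.085,-0.235,0],"yaw":0},{"slide":[-0.085,-0.235,0],"yaw":0}]'
python3 -m inch '[{"slide":[-0.085,-0.235,0],"yaw":0},{"slide":[-0.17,-0.47,0],"yaw":0},{"slide":[-0.17,-0.47,0],"yaw":0},{"slide":[0,0,0],"yaw":0}]'
```

```text
time: 7.82
position: [0.5126, -0.2333, 0.1153]
ee_rot: [-0.0, 0.172, 0.985, 0.0]
contact_force: [-0.5, 2.4, 1.5]
opening: 0.0232
finger_force: 39.7
time: 8.32
position: [0.5039, -0.2579, 0.1151]
ee_rot: [-0.0, 0.173, 0.985, -0.0]
contact_force: [-0.5, 0.1, -1.4]
opening: 0.0232
finger_force: 39.1
```

```bash
python3 -m inch '[{"slide":[-0.17,-0.47,0],"yaw":0},{"slide":[-0.17,-0.47,0],"yaw":0},{"slide":[-0.17,-0.47,0],"yaw":0},{"slide":[-0.17,-0.47,0],"yaw":0},{"slide":[-0.17,-0.47,0],"yaw":0},{"slide":[-0.07,-0.19,0],"yaw":0},{"slide":[0,0,0],"yaw":0}]'
python3 - <<'E'
from cell import r
import cv2,numpy as np
a=r.camera('side')[110:260,170:370];b=r.camera('wrist')
cv2.imwrite('pics/s3.png',np.hstack([cv2.resize(a,(400,300),interpolation=2),cv2.resize(b,(400,300))]))
E
```

```text
time: 9.2
position: [0.4858, -0.3077, 0.1153]
ee_rot: [0.0, 0.172, 0.985, 0.0]
contact_force: [-0.3, 0.7, -2.3]
opening: 0.0233
finger_force: 39.2
```

View pics/s3.png

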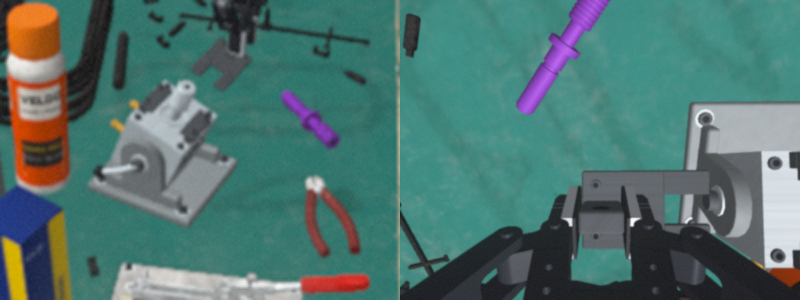

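```bash
python3 -m inch '[{"slide":[-0.07,-0.19,-0.5],"yaw":0},{"slide":[0,0,-1],"yaw":0},{"slide":[0,0,-1],"yaw":0},{"slide":[0,0,-1],"yaw":0},{"slide":[0,0,-0.6],"yaw":0},{"slide":[0,0,-0.2],"yaw":0},{"slide":[0,0,0],"yaw":0}]'
python3 -m inch '[{"slide":[0,0,-0.2],"yaw":0},{"slide":[0,0,-0.1],"yaw":0},{"slide":[0,0,0],"yaw":0}]'
```

```text
time: 10.18
position: [0.4846, -0.3113, 0.0294]
ee_rot: [0.0, 0.172, 0.985, 0.0]
contact_force: [-0.3, -0.4, -1.7]
opening: 0.0232
finger_force: 39.1
time: 10.55
position: [0.4845, -0.3112, 0.0234]
ee_rot: [0.0, 0.172, 0.985, 0.0]
contact_force: [-0.7, 0.4, -1.2]
opening: 0.0235
finger_force: 39.1
```

```bash
python3 -m inch '[{"slide":[0,0,-0.1],"yaw":0},{"slide":[0,0,-0.1],"yaw":0},{"slide":[0,0,0],"yaw":0}]' 1 20
python3 -m inch '[{"slide":[0,0,-0.1],"yaw":0},{"slide":[0,0,-0.05],"yaw":0},{"slide":[0,0,0],"yaw":0}]'
```

```text
time: 10.92
position: [0.4859, -0.3118, 0.0218]
ee_rot: [0.002, 0.172, 0.985, -0.001]
contact_force: [-1.3, 2.3, 13.0]
opening: 0.0231
finger_force: 40.6
time: 11.3
position: [0.4879, -0.3125, 0.0205]
ee_rot: [0.004, 0.172, 0.985, -0.001]
contact_force: [0.3, 3.2, 19.4]
opening: 0.0231
finger_force: 42.2
```

```bash
python3 -m inch '[{"slide":[0,0,0.2],"yaw":0},{"slide":[0,0,0],"yaw":0}]' 
python3 -m inch '[{"slide":[0,0,0],"yaw":0},{"slide":[0,0,0],"yaw":0},{"slide":[0,0,0],"yaw":0},{"slide":[0,0,0],"yaw":0}]' 0.55
python3 -m inch '[{"slide":[0,0,1],"yaw":0},{"slide":[0,0,1],"yaw":0},{"slide":[0,0,1],"yaw":0},{"slide":[0,0,1],"yaw":0},{"slide":[0,0,1],"yaw":0},{"slide":[0,0,1],"yaw":0},{"slide":[0,0,1],"yaw":0},{"slide":[0,0,1],"yaw":0},{"slide":[0,0,0],"yaw":0}]'
python3 - <<'E'
from cell import r
import cv2,numpy as np
a=r.camera('side')[110:260,170:370];b=r.camera('wrist')
cv2.imwrite('pics/s4.png',np.hstack([cv2.resize(a,(400,300),interpolation=2),cv2.resize(b,(400,300))]))
E
```

```text
time: 11.55
position: [0.4849, -0.3115, 0.0208]
ee_rot: [0.001, 0.172, 0.985, -0.0]
contact_force: [0.3, 0.8, 4.6]
opening: 0.0234
finger_force: 40.3
time: 12.05
position: [0.4844, -0.3111, 0.0201]
ee_rot: [-0.0, 0.172, 0.985, 0.0]
contact_force: [-0.1, -0.2, -0.3]
opening: 0.0383
finger_force: 0.0
time: 13.18
position: [0.4854, -0.3119, 0.1818]
ee_rot: [0.001, 0.172, 0.985, -0.001]
contact_force: [-0.7, -0.4, -0.9]
opening: 0.0386
finger_force: 0.0
```

View pics/s4.png

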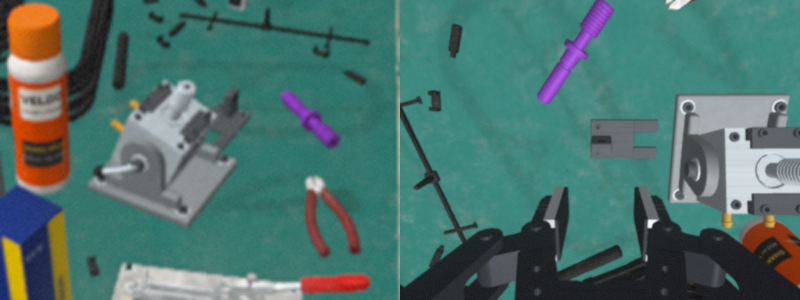

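Fork lies flat on the bench, clear of the base (gap visible at (665,135)). Now to the pin.

```bash
python3 -m inch '[{"slide":[0.3,0.9,0],"yaw":0},{"slide":[0.3,0.9,0],"yaw":0},{"slide":[0.3,0.9,0],"yaw":0},{"slide":[0.3,0.9,0],"yaw":0},{"slide":[0.3,0.9,0],"yaw":0},{"slide":[0.3,0.9,0],"yaw":0},{"slide":[0.3,0.9,0],"yaw":0},{"slide":[0.35,0.9,0],"yaw":0},{"slide":[0,0,0],"yaw":0},{"slide":[0,0,0],"yaw":0}]' 0.48
python3 - <<'E'
from refit import *
import cv2
s=r.observe();im=r.camera('wrist');a=r.camera('side')[110:260,170:370]
cv2.imwrite('pics/w5.png',np.hstack([cv2.resize(a,(400,300),interpolation=2),cv2.resize(im,(400,300))]))
ob[9]=ob[9][:2]+((0,-.05,.0475),)+ob[9][3:];ob[13]=ob[13][:2]+((0,-.038,.0475),)+ob[13][3:];ob[14]=ob[14][:2]+((0,-.062,.0475),)+ob[14][3:]
x=least_squares(f,[.56,-.18,-.34,0,.09],loss='soft_l1').x
M[:3,:3]=R.from_quat(np.roll(s['ee_rot'],-1)).as_matrix();M[:3,3]=s['position']
u=proj(pt(x,'s',(0,0,.058)),M@d['T_tool_cam'],d['K']);print(u/1.28+[400,0],s['position'])
E
```

```text
time: 14.52
position: [0.5336, -0.1673, 0.1803]
ee_rot: [0.0, 0.172, 0.985, -0.0]
contact_force: [-0.5, 1.2, -0.9]
opening: 0.0443
finger_force: 0.0
[600.6117 177.691 ] [ 0.5336 -0.1673  0.1803]
```

View pics/w5.png

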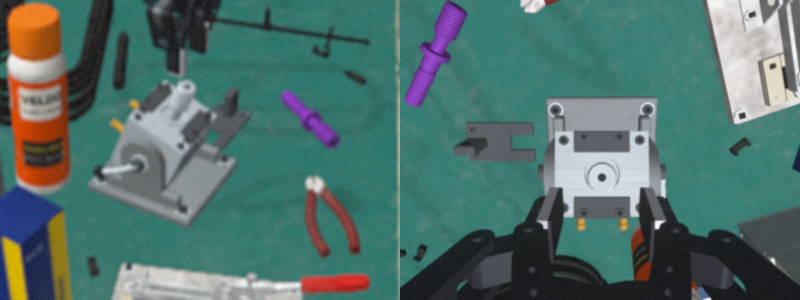

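Pin top at (602,177), within 1 mm of the prediction. Descend and grip.

```bash
python3 -m inch '[{"slide":[0.02,-0.03,-1],"yaw":0},{"slide":[0,0,-0.9],"yaw":0},{"slide":[0,0,-0.6],"yaw":0},{"slide":[0,0,-0.55],"yaw":0},{"slide":[0,0,0],"yaw":0}]'
python3 -m inch '[{"slide":[0,0,0],"yaw":0},{"slide":[0,0,0],"yaw":0},{"slide":[0,0,0],"yaw":0},{"slide":[0,0,0],"yaw":0}]' 1 60
```

```text
time: 15.25
position: [0.5334, -0.1678, 0.1186]
ee_rot: [-0.001, 0.172, 0.985, 0.0]
contact_force: [0.9, 0.3, 0.8]
opening: 0.044
finger_force: 0.0
time: 15.75
position: [0.5343, -0.1678, 0.12]
ee_rot: [0.001, 0.172, 0.985, 0.0]
contact_force: [0.4, 2.5, 4.0]
opening: 0.0205
finger_force: 58.6
```

```bash
python3 -m inch '[{"slide":[-0.08,0.029,0.235],"yaw":0},{"slide":[-0.08,0.029,0.235],"yaw":0},{"slide":[0,0,0],"yaw":0}]'
python3 -m inch '[{"slide":[-0.08,0.029,0.235],"yaw":0},{"slide":[-0.08,0.029,0.235],"yaw":0},{"slide":[0,0,0],"yaw":0}]'
```

```text
time: 16.12
position: [0.5308, -0.1666, 0.1291]
ee_rot: [0.0, 0.172, 0.985, 0.0]
contact_force: [1.3, 1.1, -1.2]
opening: 0.0202
finger_force: 59.0
time: 16.5
position: [0.5274, -0.1655, 0.1387]
ee_rot: [0.0, 0.172, 0.985, -0.0]
contact_force: [0.4, 0.9, -1.8]
opening: 0.0204
finger_force: 59.0
```

Low force; continue to a total of 43 mm.

```bash
python3 -m inch '[{"slide":[-0.08,0.029,0.235],"yaw":0},{"slide":[-0.08,0.029,0.235],"yaw":0},{"slide":[0,0,0],"yaw":0}]'
python3 -m inch '[{"slide":[-0.08,0.029,0.235],"yaw":0},{"slide":[-0.08,0.029,0.235],"yaw":0},{"slide":[-0.05,0.018,0.141],"yaw":0},{"slide":[0,0,0],"yaw":0},{"slide":[0,0,0],"yaw":0}]'
python3 - <<'E'
from refit import *
import cv2
s=r.observe();p=s['position']-np.array([.5343,-.1678,.1200]);print(p,p@[-.3215,.1166,.9397])
im=r.camera('wrist');a=r.camera('side')[120:210,210:330]
cv2.imwrite('pics/w6.png',np.hstack([cv2.resize(a,(400,300),interpolation=2),cv2.resize(im,(400,300))]))
E
```

```text
time: 16.88
position: [0.5242, -0.1644, 0.1481]
ee_rot: [0.0, 0.172, 0.985, -0.0]
contact_force: [1.2, 0.1, -1.7]
opening: 0.0203
finger_force: 58.9
time: 17.5
position: [0.5201, -0.1628, 0.1599]
ee_rot: [0.0, 0.172, 0.985, -0.0]
contact_force: [1.5, -0.4, -2.5]
opening: 0.0204
finger_force: 58.8
[-0.0142  0.005   0.0399] 0.04260693868622911
```

View pics/w6.png

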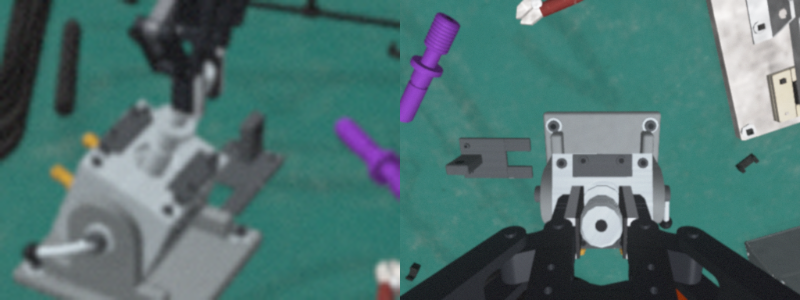

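Run:
```python
from refit import *
ob[9]=ob[9][:2]+((0,-.05,.0475),)+ob[9][3:];ob[13]=ob[13][:2]+((0,-.038,.0475),)+ob[13][3:];ob[14]=ob[14][:2]+((0,-.062,.0475),)+ob[14][3:]
x=least_squares(f,[.56,-.18,-.34,0,.09],loss='soft_l1').x
s=r.observe();M[:3,:3]=R.from_quat(np.roll(s['ee_rot'],-1)).as_matrix();M[:3,3]=s['position']
for L in(.03,.036,.043,.049):print(L,proj(pt(x,'s',(0,0,.058+L)),M@d['T_tool_cam'],d['K'])/1.28+[400,0], proj(pt(x,'s',(0,0,.003+L)),*P['side']).dot(np.eye(2)*400/120)-[700,400])
```

```text
0.03 [601.2281 221.8661] [167.6134 130.9358]
0.036 [601.2385 224.5909] [170.3229 125.2154]
0.043 [601.2519 228.0909] [173.5112 118.484 ]
0.049 [601.2646 231.4087] [176.2677 112.6645]
```

```bash
python3 -c "
from cell import r
print(r.close_job())"
```

```text
the job is handed in; nothing more can be done
None
```

The fork keeper lies flat on the bench to the right of the cradle. The core pin is drawn about 43 mm along its bore and still held in the gripper, and the job is handed in.

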